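Vent and crack open a sealed dry box

TASK

Vent the dry box of moisture-sensitive parts before you open it: turn the collar on its lid clockwise to setting 3 (its white line at the mark with three dots) and leave it there. Then take the black upright pull at the lid's front edge, break the sticking lid free of its seal and hold it slightly open, the front edge raised about 30 mm, without flinging it wide. Finish while still gripping the pull and holding the lid still at that opening; leave the flux tin, the white power supply and the screwdriver beside the box where they are.

Things in the scene. Friction and masses are not known exactly. Their poses are not given: they have to be found in the camera images.
- dry_box: Grey metal box screwed to the bench, 150 (x) x 140 (y) x 65 mm high; its aluminium lid's flat upper face is 75.5 mm above the bench. Origin: centre of the underside; x points from the front (pull side, roughly facing the robot) to the hinge side, z up. Fixed in a run; place and yaw differ between runs. Box-frame positions below are with the lid shut.
- lid_angle (a joint): Lid angle in rad, 0 shut, grows as it opens upward, up to 1.5. The seal resists at once: about 12 to 20 N straight up at the pull breaks it; gone once the front edge is up about 4 mm, then a small kick upward. After that only the weight is left (2 to 4 N at the pull) and the lid falls nearly shut if let go. Front edge 166 mm from the hinge: 30 mm of opening is 0.18 rad.
- lid: Aluminium lid plate, 161 (x) x 146 (y) x 8 mm, with the pull and the vent collar on it. Origin: middle of its hinge line, at box x = +82 mm, y = 0, 68 mm above the bench; axes as the box's when shut; it turns about its y axis (positive turn lifts the front).
- pull_mid (a point): Black upright blade on the lid, to be pinched across its thickness (box's x): 10 mm thick (x), 50 wide (y), 31 high above the lid's upper face, on a flat foot 20 x 58 x 3 mm. The point: on its mid-plane, 20 mm above the lid's face, at x = -56 mm, y = 0 in the box frame, 138 mm in front of the hinge line; moves and tilts with the lid; axes as the box's when shut.
- vent (a joint): Turn of the vent collar in rad, growing clockwise seen from above; limits -0.05 and 2.30. Click stops every 0.45 rad: setting n (0 to 5) is n x 0.45 rad, so setting 3 is 1.35 rad. Starts at setting 0 or 1. About 0.1 to 0.3 N m turns it past a click; released near a stop it snaps into it.
- vent_grip (a point): On the collar's upright axis, 31 mm above the lid's face, at box x = +30 mm, y = 0; turns with the collar: grey ribbed cylinder 38 mm in diameter, 9 to 38 mm above the lid, on a black skirt 51 wide, 9 high. A white line on it shows the setting on the lid's scale: bar = 0, rows of 1 to 5 dots, running from the box's right (-y) round the pull side (-x) to its left (+y).
- flux_tin_a: Bystander: round flux tin, 50 mm in diameter, 18 mm high, loose, left of the box. Origin at the centre of its underside.
- white_psu_a: Bystander: small white plug-in power supply, 40 x 77 x 35 mm, loose, behind the box on the left. Origin at the centre of its underside.
- driver_a: Bystander: screwdriver with yellow handle, 165 x 26 x 31 mm, loose, lying behind the box. Origin at the centre of its underside.
Things that resemble listed ones, but are neither listed nor needed, are in the scene too. There is more than one size of the dry_box; the job needs the larger.

How it is judged:
By the outcome, as a careful person would: the job done as asked, in the order asked, and still so for the second after the job is handed in, while the arm keeps its last pose, push and grip.
It also fails if it takes over 45 s, if anything falls off the work surface, if the arm or the gripper's body presses on something with over 40 N, if the wrist force passes 120 N, or if a joint passes its speed limit or range.

ROBOT

A 6-joint arm with a two-finger parallel gripper is mounted at the origin on a cart in front of the work surface, level with it; the furniture and walls round the work are solid. World frame = base frame: x ahead of the robot, y to its left, z up, the work surface at z = 0. Lengths are in mm, angles in degrees, forces in N, time in s.
With the tool pointing down it reaches from about 350 to 850 mm from the base axis. Payload 8.1 kg.
Tool frame: the origin (TCP) lies between the finger pads, 19 mm behind the fingertips; this is the grasp point; z points along the fingers, y is the line along which they close (so a half turn about z gives the same grasp; the last joint's range is limited). The gripper opens to 85 mm and grips with 20 to 120 N. Pads are 22 mm wide; open, the fingers measure 114 mm over their backs; the gripper's body (76 mm by 85 mm) begins 54 mm behind the grasp point. The pads swing forward as they close: fully open they stand 13 mm farther back than shut.
Start: joints at [72.112, 7.471, 85.268, -0, 87.261, -4.893], TCP at [134.894, 584.644, 249.992] pointing down, gripper open.
Joint ranges: [-169.43, 169.43], [-51.17, 129.36], [1.28, 143.12], [-76.62, 256.62], [0, 156.53], [-152.29, 152.29]. Speed limits (degrees/s): [136.94, 136.94, 159.86, 180, 180, 180].

INTERFACE

Orientations are given as [roll, pitch, yaw] about the fixed x, y, z axes, in that order (R = Rz(yaw) Ry(pitch) Rx(roll)).
In Python, from bench import r gives the robot as it stands.
- The arm moves only by the tool apply_moves, never from a script. Its argument "steps" is a list of rows, each a list of 7 numbers: the opening, from -1 (shut) to 1 (fully open), then the shift along the tool's x, y, z in mm, then the turn, a rotation vector about the tool's x, y, z in units of 5 degrees (1.0 is 5 degrees). A call has exactly 8 rows; each row shifts and turns the commanded pose from where the row before left it, along the tool's axes as they then stand; what a row does not reach is not made up. A row lasts 1/10 s, in which the tool goes at most 50 mm and 8.59 degrees, less where a joint would pass 70% of its speed; a pose out of reach is approached as far as the arm can. A call is refused whole if a number of a shift passes 50 or a number of a turn 1, either way. A call with a gripper value outside its range is refused whole. The fingers move at their own pace and stop on an object; "squeeze" is the grip in N (left out, the last holds). Time passes only in rows, so rows that do not move let the fingers close, or fill a call up. It gives the time, the measured TCP pose, the force, the opening and the grip force at its end, in the units of the state.
- r.sense(): the state, without advancing time (a new reading comes with each control period).
- r.snapshot(name): name is "scene" or "top" or "wrist"; returns a dict with "color" (384x512x3 uint8, blue, green, red), "depth" (384x512 float32, mm along the optical axis (not along the pixel's ray), 0 where there is no reading), "mtx" (3x3 intrinsics, pixels), "T" (4x4, takes a point from camera to world coordinates); the wrist camera has in their place "hand_eye" (4x4, takes a point from camera to tool coordinates, whose origin is the TCP and whose axes are the flange's). Camera axes: x right, y down, z forward; pixel columns grow to the right and rows downward; lengths in mm; the calibration is good to about 2 mm. A picture is of the moment at which its call begins: read the wrist's pose just before it.
- r.hand_in(): hands the job in; it is judged then, once.
The state is a dict: "time": time; "joint_pos": joint angles; "qd": joint speeds; "joint_efforts": joint torques, N m; "tool_pos": TCP position; "tcp_rot": TCP orientation; "ft_force": force on the tool from outside, world axes, zero at the start; "wrist_torque": the same for the moment, N m; "finger_gap": finger opening in mm; "grip_force": force on a finger pad.
Only numpy, scipy, OpenCV 4.12 (cv2) and the standard library are available. Lean on these libraries where they do the work, as an engineer would, in place of code of your own. Each camera call takes 0.05 s, during which the arm holds its last target. There are 200 camera calls.

## Working session

There is one attempt and no reset: what is moved stays moved. The work goes in short steps, Python scripts to look and compute and a tool call to move; the robot and the scene stay as the last step left them, time stands still between calls to the robot, and variables do not carry over. Pictures are saved under pics/ and viewed, at most 10 in all, crops included, and the job is handed in when it is done.

Besides the shell and the picture viewer there is one more tool, called after "Call:" by a JSON object that holds its "op" and its "data", one argument or row to a line. apply_moves: Moves the arm, as the interface text tells. Its arguments: {"type":"object","properties":{"steps":{"type":"array"},"squeeze":{"type":"number"}},"required":["steps"]}

```bash
mkdir -p pics; ls; python3 - <<'E'
from bench import r
import cv2,numpy as np
s=r.sense();print(s)
a=r.snapshot("scene");b=r.snapshot("top")
for n,p in(("scene",a),("top",b)):
    cv2.imwrite(f"pics/{n}0.png",p["color"]);np.savez(f"pics/{n}0.npz",**p);print(n,p["mtx"].tolist(),p["T"].round(3).tolist())
E
```

```text
pics
{'time': 0.0, 'joint_pos': array([ 7.21123737e+01,  7.51480325e+00,  8.53303049e+01,  4.90992856e-05,
        8.72614239e+01, -4.89233985e+00]), 'qd': array([-0.07111842, -0.04884052,  0.04969552,  0.08132094, -0.0085019 ,
       -0.03411118]), 'joint_efforts': array([-1.46957147e-03, -5.69366598e+01, -5.00570011e+01, -2.26012726e-04,
        1.40061820e-02,  4.47768559e-05]), 'tool_pos': array([134.73251645, 584.14227903, 248.93774947]), 'tcp_rot': array([-1.79893860e+02, -9.13430465e-03,  1.67004703e+02]), 'ft_force': array([-0.05451042, -0.04415168,  0.67491774]), 'wrist_torque': array([ 0.00542883,  0.06348868, -0.00314632]), 'grip_force': 0.0, 'finger_gap': 85.3164062476822}
scene [[358.4263338577744, 0.0, 254.85634742278648], [0.0, 358.4263338577744, 191.38690289199405], [0.0, 0.0, 1.0]] [[-0.9, -0.321, 0.296, 298.773], [-0.436, 0.685, -0.584, 950.432], [-0.015, -0.654, -0.756, 744.518], [0.0, 0.0, 0.0, 1.0]]
top [[384.4778825472427, 0.0, 254.10515880803476], [0.0, 384.4778825472427, 191.804167030948], [0.0, 0.0, 1.0]] [[0.035, -0.975, 0.221, 380.569], [-0.999, -0.034, 0.007, 471.565], [0.0, -0.221, -0.975, 932.124], [0.0, 0.0, 0.0, 1.0]]
```

View pics/top0.png

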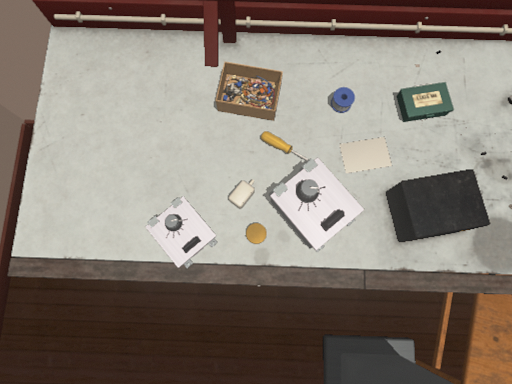

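View pics/scene0.png

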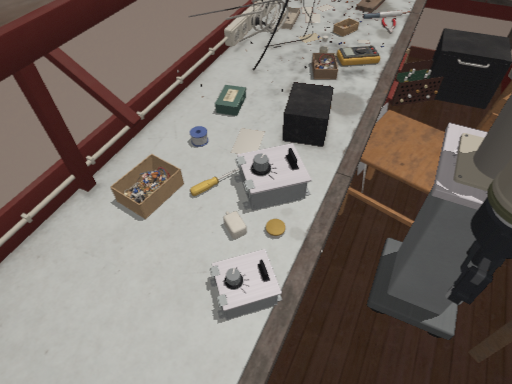

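The top view shows the larger box at about (318,205), with its pull at (332,220) and collar at (308,190). The smaller decoy is at (182,232). The tin is at (256,233), the PSU at (241,193) and the driver at (283,144).

```bash
cat > h.py <<'E'
import numpy as np,cv2
def ray(uv,K,T,z):
    uv=np.atleast_2d(np.float64(uv)); d=np.c_[uv,np.ones(len(uv))]@np.linalg.inv(K).T@T[:3,:3].T
    o=T[:3,3]; return o+d*((z-o[2])/d[:,2])[:,None]
def px(p,K,T):
    p=np.atleast_2d(p); c=(p-T[:3,3])@T[:3,:3]; q=c@K.T; return q[:,:2]/q[:,2:]
def world(depth,K,T):
    v,u=np.indices(depth.shape); d=np.stack([u,v,np.ones_like(u)],-1)@np.linalg.inv(K).T*depth[...,None]
    return d@T[:3,:3].T+T[:3,3]
def analyse(P,roi=None):
    K,T,D,C=P["mtx"],P["T"],P["depth"],P["color"]
    W=world(D,K,T); ok=D>0
    if roi is not None:
        m=np.zeros(D.shape,bool);x0,y0,x1,y1=roi;m[y0:y1,x0:x1]=1; ok&=m
    z=W[...,2]
    lid=ok&(abs(z-75.5)<5)
    full=(ok&(z>70)).astype(np.uint8)
    c=max(cv2.findContours((ok&(abs(z-75.5)<6)).astype(np.uint8),0,1)[0],key=cv2.contourArea)
    q=ray(c[:,0],K,T,75.5)
    print("lid rect",cv2.minAreaRect(np.float32(q[:,:2])),"z med",np.median(z[lid]))
    for n,lo,hi in(("collar",108,120),("pull",98,108)):
        m=ok&(z>lo)&(z<hi); nn,lab,st,ce=cv2.connectedComponentsWithStats(m.astype(np.uint8))
        for i in range(1,nn):
            if st[i,4]>25:
                p=W[lab==i]; print(n,st[i],p.mean(0).round(1),np.median(p[:,2]).round(1),cv2.minAreaRect(np.float32(p[:,:2])))
E
python3 - <<'E'
from h import *
for n,roi in(("top",(255,145,375,260)),("scene",(225,130,325,215))):
    P=dict(np.load(f"pics/{n}0.npz"));print(n);analyse(P,roi)
E
```

```text
top
lid rect ((558.99072265625, 337.63580322265625), (168.4058837890625, 146.0643768310547), 41.17800521850586) z med 74.52117357784209
collar [301 179  18  17 237] [581.2 356.7 112.3] 112.3 ((581.521484375, 356.6497802734375), (37.45006561279297, 37.56692886352539), 3.658914089202881)
pull [326 210  19  17 102] [516.3 300.9 104.6] 104.9 ((517.0321044921875, 299.9640197753906), (9.85833740234375, 49.43678283691406), 41.136940002441406)
scene
lid rect ((558.9200439453125, 341.236083984375), (169.8186798095703, 149.75686645507812), 41.3204231262207) z med 75.27872030059615
collar [253 154  15  12 137] [580.8 359.6 112.7] 113.0 ((581.8143310546875, 359.037353515625), (35.505859375, 36.16495895385742), 24.78316307067871)
pull [288 148   9  15  62] [516.6 304.1 104.5] 105.5 ((517.9089965820312, 302.0138244628906), (8.546480178833008, 48.13022232055664), 40.65401077270508)
pull [253 161  15   8  44] [577.7 371.2 103.1] 102.7 ((577.765869140625, 369.9766845703125), (35.98931121826172, 14.054706573486328), 17.585906982421875)
```

```bash
cat >> h.py <<'E'
from scipy.spatial.transform import Rotation as Ro
def pose(s): return Ro.from_euler("xyz",s["tcp_rot"],degrees=True),np.array(s["tool_pos"])
def togo(s,p,yaw=None):
    R,t=pose(s); print("tool shift",(R.inv().apply(np.array(p)-t)).round(1))
    if yaw is not None:
        print("rotvec units",((R.inv()*Ro.from_euler("xyz",[180,0,yaw],degrees=True)).as_rotvec(degrees=True)/5).round(2))
E
python3 - <<'E'
from h import *; from bench import r
togo(r.sense(),[550,330,280],131.2)
E
```

```text
tool shift [-461.8 -154.3  -30.8]
rotvec units [-0.02  0.    7.16]
```

Call:
{"op": "apply_moves", "data": {
  "steps": [
    [1,-40,-13.4,-2.6,0,0,0],
    [1,-40,-13.4,-2.6,0,0,0],
    [1,-40,-13.4,-2.6,0,0,0],
    [1,-40,-13.4,-2.6,0,0,0],
    [1,-40,-13.4,-2.6,0,0,0],
    [1,-40,-13.4,-2.6,0,0,0],
    [1,-40,-13.4,-2.6,0,0,0],
    [1,-40,-13.4,-2.6,0,0,0]
  ]
}}

```text
time: 0.9
tool_pos: [423.7, 406.9, 270.4]
tcp_rot: [-180.0, -0.0, 167.0]
ft_force: [0.5, 0.8, -0.5]
finger_gap: 85.6
grip_force: 0.0
```

Call:
{"op": "apply_moves", "data": {
  "steps": [
    [1,-35,-12,-2.5,0,0,0],
    [1,-35,-12,-2.5,0,0,0],
    [1,-35,-12,-2.5,0,0,0],
    [1,-36,-11,-2.5,0,0,1],
    [1,0,0,0,0,0,1],
    [1,0,0,0,0,0,1],
    [1,0,0,0,0,0,1],
    [1,0,0,0,0,0,1]
  ]
}}

```text
time: 1.7
tool_pos: [549.3, 330.4, 280.0]
tcp_rot: [-179.9, -0.0, 141.8]
ft_force: [0.7, -0.2, 0.4]
finger_gap: 85.4
grip_force: 0.0
```

Call:
{"op": "apply_moves", "data": {
  "steps": [
    [1,0,0,0,0,0,1],
    [1,0,0,0,0,0,1],
    [1,0,0,0,0,0,0.2],
    [1,0,0,0,0,0,0],
    [1,0,0,0,0,0,0],
    [1,0,0,0,0,0,0],
    [1,0,0,0,0,0,0],
    [1,0,0,0,0,0,0]
  ]
}}

```text
time: 2.5
tool_pos: [549.4, 330.7, 280.8]
tcp_rot: [180.0, -0.0, 131.0]
ft_force: [0.1, 0.0, -0.1]
finger_gap: 85.7
grip_force: 0.0
```

```bash
cat >> h.py <<'E'
def wrist(r,name):
    s=r.sense(); P=dict(r.snapshot("wrist")); R,t=pose(s); A=np.eye(4);A[:3,:3]=R.as_matrix();A[:3,3]=t
    P["T"]=A@P["hand_eye"]; cv2.imwrite(f"pics/{name}.png",P["color"]); np.savez(f"pics/{name}.npz",**P); return s,P
E
python3 - <<'E'
from h import *; from bench import r
s,P=wrist(r,"w1");print(s["time"],s["tool_pos"],s["tcp_rot"],s["joint_pos"],P["mtx"].tolist(),P["hand_eye"].round(2).tolist())
analyse(P)
E
```

```text
2.5 [549.41926029 330.73162664 280.79493461] [ 1.79999750e+02 -9.40149062e-04  1.31026252e+02] [ 2.64666173e+01  1.32676893e+01  7.55794513e+01  9.73077777e-04
  9.11528535e+01 -1.45596153e+01] [[321.96446665231247, 0.0, 253.6762060134892], [0.0, 321.96446665231247, 189.40668447163654], [0.0, 0.0, 1.0]] [[0.0, -0.95, -0.32, 81.53], [1.0, 0.0, -0.0, 0.63], [0.0, -0.32, 0.95, -124.54], [0.0, 0.0, 0.0, 1.0]]
lid rect ((559.68994140625, 338.0407409667969), (167.77052307128906, 145.56301879882812), 41.21823501586914) z med 76.19112452462548
collar [ 277  154   42   40 1263] [581.1 358.1 113.8] 114.0 ((581.8759765625, 357.984619140625), (39.09871292114258, 37.956817626953125), 37.018707275390625)
collar [  57  271   53   51 1204] [499.3 106.4 110.9] 111.0 ((502.09698486328125, 95.98910522460938), (32.63654708862305, 77.84371948242188), 6.97666072845459)
collar [ 143  304   44   58 1372] [593.5 125.9 110.9] 111.0 ((594.01171875, 117.95085144042969), (38.2244758605957, 71.85399627685547), 12.521795272827148)
collar [ 65 378  23   6  75] [561.8  -3.  111.2] 111.3 ((560.7896728515625, -5.866293907165527), (26.546140670776367, 9.104934692382812), 54.931915283203125)
pull [202 146  14  52 517] [517.  302.6 106. ] 106.5 ((517.6239013671875, 300.9072570800781), (10.236564636230469, 49.986846923828125), 41.3723258972168)
pull [278 151  31  16  79] [567.6 365.4 103.3] 103.3 ((567.9235229492188, 365.36236572265625), (30.172460556030273, 7.122581481933594), 62.062862396240234)
pull [ 78 265  37  18 248] [496.5 133.3 103.5] 103.7 ((496.3907470703125, 133.02931213378906), (36.26997756958008, 6.733621597290039), 20.429887771606445)
pull [157 297  33  24 246] [586.  152.3 103.5] 104.0 ((587.0211181640625, 151.7262725830078), (40.2631721496582, 7.664644718170166), 5.870319843292236)
```

View pics/w1.png

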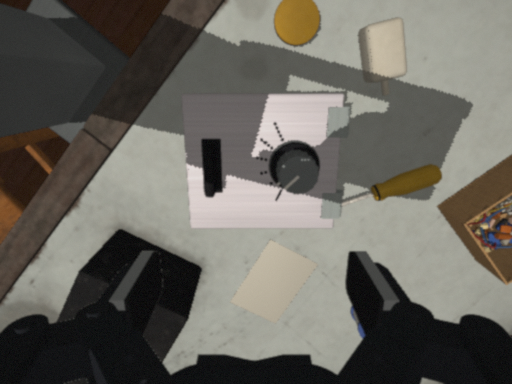

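The wrist view shows the pull at (212,167) and the collar at (298,165), with the white line pointing lower-left near (285,188). I'll enlarge the dial.

```bash
python3 - <<'E'
from h import *
P=dict(np.load("pics/w1.npz")); c=P["color"][105:220,240:350]
c=cv2.convertScaleAbs(c,alpha=1.3)
cv2.imwrite("pics/w1c.png",cv2.resize(c,None,fx=5,fy=5,interpolation=cv2.INTER_CUBIC))
print(px([581.5,358,113.5],P["mtx"],P["T"]),px([581.5,358,75.5],P["mtx"],P["T"]))
E
```

```text
[[297.88005491 174.21433062]] [[293.20138355 164.4284616 ]]
```

View pics/w1c.png

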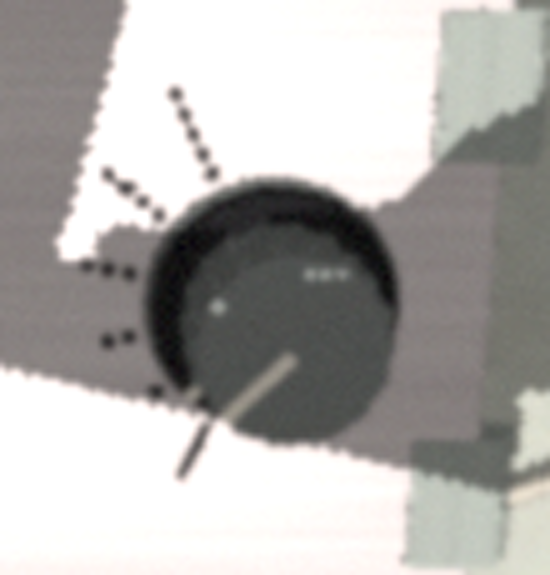

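The dial reads as follows:
- Bar 0 is at about 25° from −y, with one dot at 50°, two at 74° and three at 100°.
- The white line is at about 46°, so the vent is at setting 1 and needs about 51.6° more, clockwise.

The collar axis is at (581.5, 358).

```bash
python3 - <<'E'
from h import *; from bench import r
togo(r.sense(),[581.5,358,107.5],131.2)
E
```

```text
tool shift [ -0.5  42.1 173.3]
rotvec units [-0.    0.   -0.04]
```

Call:
{"op": "apply_moves", "data": {
  "steps": [
    [1,-0.5,22,0,0,0,0],
    [1,0,20,20,0,0,0],
    [1,0,0,33,0,0,0],
    [1,0,0,33,0,0,0],
    [1,0,0,33,0,0,0],
    [1,0,0,20,0,0,0],
    [1,0,0,14,0,0,0],
    [1,0,0,0,0,0,0]
  ],
  "squeeze": 60
}}

```text
time: 3.35
tool_pos: [580.2, 357.3, 125.1]
tcp_rot: [-179.8, -0.1, 131.0]
ft_force: [-0.2, -0.3, -0.0]
finger_gap: 85.3
grip_force: 0.0
```

Call:
{"op": "apply_moves", "data": {
  "steps": [
    [1,0,0,8,0,0,0],
    [1,0,0,8,0,0,0],
    [1,0,0,4.5,0,0,0],
    [1,0,0,0,0,0,0],
    [1,0,0,0,0,0,0],
    [1,0,0,0,0,0,0],
    [1,0,0,0,0,0,0],
    [1,0,0,0,0,0,0]
  ]
}}

```text
time: 4.15
tool_pos: [581.6, 358.0, 107.7]
tcp_rot: [180.0, 0.0, 131.0]
ft_force: [0.1, 0.3, -0.7]
finger_gap: 84.8
grip_force: 0.0
```

```bash
python3 - <<'E'
from h import *; from bench import r
s=r.sense();print(s["ft_force"]);togo(s,[581.5,358,107.5],131.2)
E
```

```text
[ 0.06389571  0.30457181 -0.71573382]
tool shift [ 0.  -0.1  0.2]
rotvec units [ 0.01  0.   -0.04]
```

Call:
{"op": "apply_moves", "data": {
  "steps": [
    [-1,0,0,0,0,0,0],
    [-1,0,0,0,0,0,0],
    [-1,0,0,0,0,0,0],
    [-1,0,0,0,0,0,0],
    [-1,0,0,0,0,0,0],
    [-1,0,0,0,0,0,0],
    [-1,0,0,0,0,0,0],
    [-1,0,0,0,0,0,0]
  ],
  "squeeze": 60
}}

```text
time: 4.95
tool_pos: [581.5, 357.9, 107.6]
tcp_rot: [180.0, 0.0, 131.0]
ft_force: [-2.1, -0.4, 3.8]
finger_gap: 36.4
grip_force: 60.3
```

Call:
{"op": "apply_moves", "data": {
  "steps": [
    [-1,0,0,0,0,0,0.7],
    [-1,0,0,0,0,0,0.7],
    [-1,0,0,0,0,0,0.7],
    [-1,0,0,0,0,0,0.7],
    [-1,0,0,0,0,0,0.7],
    [-1,0,0,0,0,0,0.7],
    [-1,0,0,0,0,0,0.7],
    [-1,0,0,0,0,0,0.7]
  ]
}}

```text
time: 5.75
tool_pos: [582.0, 358.2, 107.6]
tcp_rot: [179.9, -0.0, 102.9]
ft_force: [0.6, 0.7, 2.1]
finger_gap: 36.6
grip_force: 60.4
```

Call:
{"op": "apply_moves", "data": {
  "steps": [
    [-1,0,0,0,0,0,0.7],
    [-1,0,0,0,0,0,0.7],
    [-1,0,0,0,0,0,0.7],
    [-1,0,0,0,0,0,0.7],
    [-1,0,0,0,0,0,0.7],
    [-1,0,0,0,0,0,0.7],
    [-1,0,0,0,0,0,0.5],
    [-1,0,0,0,0,0,0]
  ]
}}

```text
time: 6.55
tool_pos: [582.4, 358.2, 107.6]
tcp_rot: [179.9, -0.1, 79.5]
ft_force: [5.6, 1.5, 0.1]
finger_gap: 36.2
grip_force: 60.3
```

```bash
python3 - <<'E'
from bench import r
s=r.sense();print(s["tcp_rot"],s["ft_force"],s["wrist_torque"],s["tool_pos"],s["grip_force"])
E
```

```text
[ 1.79885165e+02 -7.26368292e-02  7.94548149e+01] [5.56487501 1.47266145 0.10457103] [ 0.21791119 -0.77674484 -0.13243284] [582.43869822 358.15631749 107.63302788] 60.28916895389557
```

Call:
{"op": "apply_moves", "data": {
  "steps": [
    [1,0,0,0,0,0,0],
    [1,0,0,0,0,0,0],
    [1,0,0,0,0,0,0],
    [1,0,0,0,0,0,0],
    [1,0,0,0,0,0,0],
    [1,0,0,-10,0,0,0],
    [1,0,0,-15,0,0,0],
    [1,0,0,-30,0,0,0]
  ]
}}

```text
time: 7.35
tool_pos: [580.2, 357.3, 161.4]
tcp_rot: [-179.8, 0.1, 79.5]
ft_force: [0.6, 0.6, -0.9]
finger_gap: 85.6
grip_force: 0.0
```

Call:
{"op": "apply_moves", "data": {
  "steps": [
    [1,0,0,-40,0,0,-1],
    [1,0,0,-40,0,0,-1],
    [1,0,-20,-35,0,0,-1],
    [1,0,-22,0,0,0,-1],
    [1,0,0,0,0,0,-1],
    [1,0,0,0,0,0,-1],
    [1,0,0,0,0,0,-1],
    [1,0,0,0,0,0,-1]
  ]
}}

```text
time: 8.15
tool_pos: [539.7, 356.5, 279.5]
tcp_rot: [179.9, 0.0, 119.7]
ft_force: [-0.2, 0.8, -0.1]
finger_gap: 85.4
grip_force: 0.0
```

Call:
{"op": "apply_moves", "data": {
  "steps": [
    [1,0,0,0,0,0,-1],
    [1,0,0,0,0,0,-1],
    [1,0,0,0,0,0,-0.3],
    [1,0,0,0,0,0,0],
    [1,0,0,0,0,0,0],
    [1,0,0,0,0,0,0],
    [1,0,0,0,0,0,0],
    [1,0,0,0,0,0,0]
  ]
}}

```text
time: 8.95
tool_pos: [539.5, 356.3, 277.3]
tcp_rot: [-180.0, -0.0, 131.0]
ft_force: [0.4, -0.2, 0.6]
finger_gap: 85.3
grip_force: 0.0
```

```bash
python3 - <<'E'
from h import *; from bench import r
s,P=wrist(r,"w2");print(s["time"],s["tool_pos"],s["tcp_rot"])
analyse(P)
K,T=P["mtx"],P["T"]
b=px([581.5,358,75.5],K,T)[0]; u,v=int(b[0]),int(b[1]); x0,y0=u-55,v-58
c=cv2.convertScaleAbs(P["color"][y0:y0+115,x0:x0+110],alpha=1.3)
cv2.imwrite("pics/w2c.png",cv2.resize(c,None,fx=5,fy=5,interpolation=cv2.INTER_CUBIC)); print(x0,y0,b)
E
```

```text
8.95 [539.48021122 356.33324034 277.25092566] [-1.79991161e+02 -2.04598771e-03  1.30980013e+02]
lid rect ((559.721435546875, 338.18243408203125), (168.0494384765625, 145.72219848632812), 41.096290588378906) z med 76.20321170323459
collar [ 267  181   42   39 1211] [581.  358.5 113.8] 114.0 ((581.9683837890625, 357.8564453125), (38.67428207397461, 38.46452713012695), 56.82210159301758)
collar [ 61 293  35  28 385] [491.5 117.6 110.6] 110.8 ((489.2671203613281, 114.00831604003906), (48.25542449951172, 20.658815383911133), 78.02484130859375)
collar [143 325  37  41 782] [590.6 138.5 110.8] 110.9 ((589.3463745117188, 131.5428924560547), (41.04972457885742, 45.174293518066406), 12.065200805664062)
collar [ 65 378  23   6  76] [550.8  27.3 111.2] 111.2 ((548.4087524414062, 24.416162490844727), (26.78224754333496, 8.695263862609863), 51.2984733581543)
pull [193 173  14  50 521] [517.  302.9 105.8] 106.5 ((517.5197143554688, 301.30340576171875), (10.288695335388184, 49.04402542114258), 41.574031829833984)
pull [268 178  35  17 101] [569.2 366.7 103.1] 103.1 ((570.2346801757812, 366.52252197265625), (34.09485626220703, 10.071144104003906), 54.12648010253906)
pull [ 72 287  29  15 192] [492.6 132.2 103.3] 103.7 ((491.82537841796875, 131.702392578125), (27.64316177368164, 6.59470272064209), 23.453413009643555)
pull [148 317  35  26 276] [585.2 152.2 103.4] 103.8 ((586.04052734375, 151.74197387695312), (43.33263397216797, 9.2011079788208), 1.5547735691070557)
228 130 [283.94747293 188.76450493]
```

View pics/w2c.png

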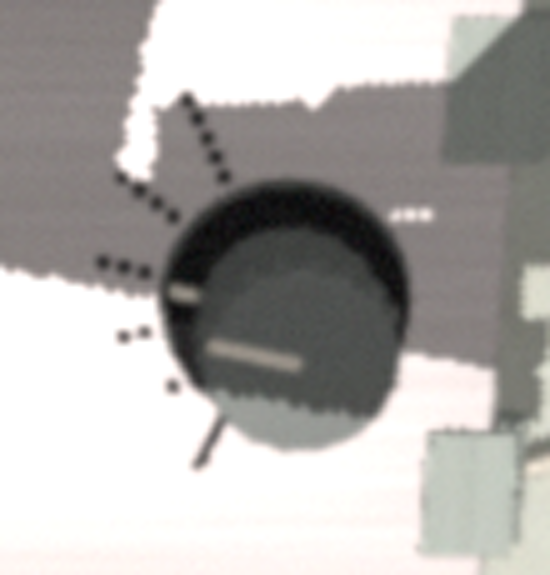

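The white line now lies on the three-dot row: line at about 97–101°, dots at about 100°. The vent is at setting 3. The next step is the pull, at (517.2, 301.2).

```bash
python3 - <<'E'
from h import *; from bench import r
togo(r.sense(),[517.2,301.2,100.5],131.2)
E
```

```text
tool shift [-27.1 -53.  176.7]
rotvec units [-0.   -0.   -0.04]
```

Call:
{"op": "apply_moves", "data": {
  "steps": [
    [0.2,-14,-27,0,0,0,-0.04],
    [0.2,-13,-26,20,0,0,0],
    [0.2,0,0,33,0,0,0],
    [0.2,0,0,33,0,0,0],
    [0.2,0,0,33,0,0,0],
    [0.2,0,0,20,0,0,0],
    [0.2,0,0,10,0,0,0],
    [0.2,0,0,0,0,0,0]
  ],
  "squeeze": 80
}}

```text
time: 9.8
tool_pos: [516.4, 300.7, 126.7]
tcp_rot: [-179.8, -0.0, 131.2]
ft_force: [0.5, 0.1, 0.5]
finger_gap: 51.1
grip_force: 0.0
```

```bash
python3 - <<'E'
from h import *; from bench import r
togo(r.sense(),[517.2,301.2,100.5],131.2)
E
```

```text
tool shift [-0.2  1.  26.2]
rotvec units [-0.03 -0.01 -0.  ]
```

Call:
{"op": "apply_moves", "data": {
  "steps": [
    [0.2,0,0,10,0,0,0],
    [0.2,0,0,10,0,0,0],
    [0.2,0,0,7.5,0,0,0],
    [0.2,0,0,0,0,0,0],
    [0.2,0,0,0,0,0,0],
    [0.2,0,0,0,0,0,0],
    [-1,0,0,0,0,0,0],
    [-1,0,0,0,0,0,0]
  ]
}}

```text
time: 10.6
tool_pos: [517.6, 301.3, 101.2]
tcp_rot: [180.0, 0.0, 131.2]
ft_force: [-0.8, 0.3, -0.2]
finger_gap: 23.3
grip_force: 0.0
```

Call:
{"op": "apply_moves", "data": {
  "steps": [
    [-1,0,0,0,0,0,0],
    [-1,0,0,0,0,0,0],
    [-1,0,0,0,0,0,0],
    [-1,0,0,0,0,0,0],
    [-1,0,0,0,0,0,0],
    [-1,0,0,0,0,0,0],
    [-1,0,0,0,0,0,0],
    [-1,0,0,0,0,0,0]
  ]
}}

```text
time: 11.4
tool_pos: [517.2, 300.9, 101.3]
tcp_rot: [-180.0, 0.0, 131.2]
ft_force: [-3.5, -2.8, 5.1]
finger_gap: 8.0
grip_force: 79.1
```

Call:
{"op": "apply_moves", "data": {
  "steps": [
    [-1,0,0.3,-1.2,0.1,0,0],
    [-1,0,0.3,-1.2,0.1,0,0],
    [-1,0,0.3,-1.2,0.1,0,0],
    [-1,0,0.3,-1.2,0.1,0,0],
    [-1,0,0.3,-1.2,0.1,0,0],
    [-1,0,0.3,-1.2,0.1,0,0],
    [-1,0,0.3,-1.2,0.1,0,0],
    [-1,0,0.3,-1.2,0.1,0,0]
  ]
}}

```text
time: 12.2
tool_pos: [519.2, 302.8, 111.1]
tcp_rot: [-175.9, 0.0, 131.2]
ft_force: [-4.1, -3.8, -1.1]
finger_gap: 8.6
grip_force: 80.2
```

```bash
cat >> h.py <<'E'
def lidang(s):
    R,t=pose(s); e=np.array([np.cos(np.radians(41.15)),np.sin(np.radians(41.15))])
    x=(t[:2]-np.array([581.5,358]))@e+30-82; z=t[2]-68
    print("box x,z rel hinge",round(x,1),round(z,1),"tilt",(R.inv()*Ro.from_euler("xyz",[180,0,131.2],degrees=True)).as_rotvec(degrees=True).round(2),
     "ang from pos",np.degrees(np.arctan2(z,-x)-np.arctan2(33.3,138)).round(2),"F",np.round(s["ft_force"],1),"M",np.round(s["wrist_torque"],2),s["finger_gap"],s["grip_force"],s["time"])
E
python3 - <<'E'
from h import *; from bench import r
lidang(r.sense())
E
```

```text
box x,z rel hinge -135.3 43.1 tilt [-4.08  0.01  0.01] ang from pos 4.1 F [-4.1 -3.8 -1.1] M [-0.66  0.37 -0.01] 8.615622005790547 80.21060943603516 12.2
```

Call:
{"op": "apply_moves", "data": {
  "steps": [
    [-1,0,0.4,-1.9,0.16,0,0],
    [-1,0,0.4,-1.9,0.16,0,0],
    [-1,0,0.4,-1.9,0.16,0,0],
    [-1,0,0.4,-1.9,0.16,0,0],
    [-1,0,0.4,-1.9,0.16,0,0],
    [-1,0,0.4,-1.9,0.16,0,0],
    [-1,0,0.4,-1.9,0.16,0,0],
    [-1,0,0.4,-1.9,0.16,0,0]
  ]
}}

```text
time: 13.0
tool_pos: [523.3, 306.4, 125.5]
tcp_rot: [-169.6, 0.0, 131.2]
ft_force: [-2.5, -4.0, -0.5]
finger_gap: 8.5
grip_force: 80.3
```

Call:
{"op": "apply_moves", "data": {
  "steps": [
    [-1,0,0,0,0,0,0],
    [-1,0,0,0,0,0,0],
    [-1,0,0,0,0,0,0],
    [-1,0,0,0,0,0,0],
    [-1,0,0,0,0,0,0],
    [-1,0,0,0,0,0,0],
    [-1,0,0,0,0,0,0],
    [-1,0,0,0,0,0,0]
  ]
}}

```text
time: 13.8
tool_pos: [523.2, 306.3, 125.1]
tcp_rot: [-169.6, 0.0, 131.2]
ft_force: [-2.2, -4.0, 0.9]
finger_gap: 8.6
grip_force: 80.4
```

```bash
python3 - <<'E'
from h import *; from bench import r
s,P=wrist(r,"w3");lidang(s);
Q=dict(r.snapshot("scene"));cv2.imwrite("pics/scene3.png",cv2.resize(Q["color"][110:260,170:360],None,fx=4,fy=4,interpolation=cv2.INTER_CUBIC))
e=np.array([np.cos(np.radians(41.15)),np.sin(np.radians(41.15))]);n=np.array([-e[1],e[0]])
for nm,p in(("w",P),("scene",Q),("top",dict(r.snapshot("top")))):
    W=world(p["depth"],p["mtx"],p["T"]); d=W[...,:2]-np.array([581.5,358]); x=d@e+30; y=d@n
    m=(p["depth"]>0)&(x>-70)&(x<65)&(abs(y)>33)&(abs(y)<65)&(W[...,2]>65)&(W[...,2]<120)
    a=np.polyfit(x[m],W[...,2][m],1); k=abs(W[...,2]-np.polyval(a,x))<3; a=np.polyfit(x[m&k],W[...,2][m&k],1)
    print(nm,(m&k).sum(),"angle",-np.arctan(a[0]),"hinge z",np.polyval(a,82))
E
```

```text
box x,z rel hinge -129.9 57.1 tilt [-10.38   0.     0.  ] ang from pos 10.18 F [-2.2 -4.   0.9] M [-0.37  0.04  0.01] 8.617322100877187 80.42119860649109 13.8
w 21561 angle 0.17713479275520597 hinge z 76.3406989958657
scene 706 angle 0.17549902529651698 hinge z 75.31762114187228
top 843 angle 0.1790523042789036 hinge z 74.21884602541566
```

View pics/w3.png

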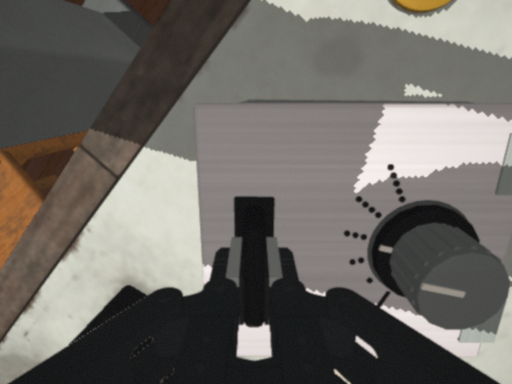

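View pics/scene3.png

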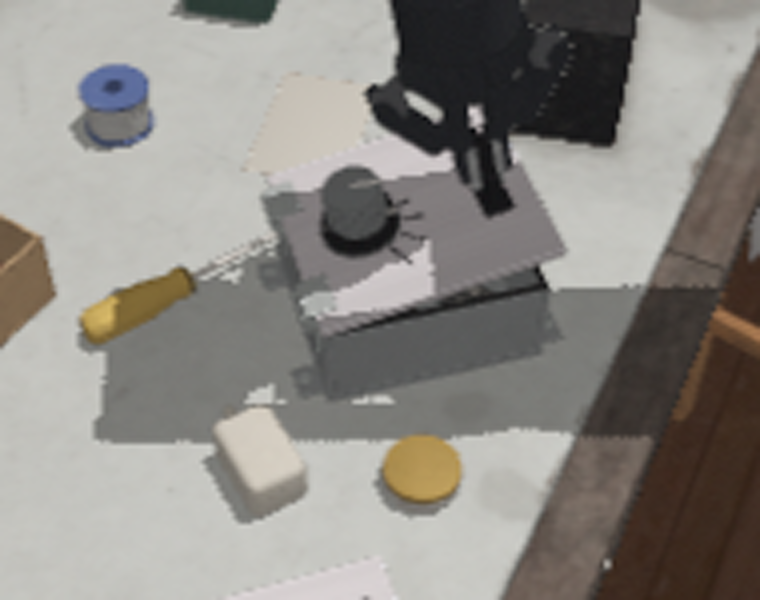

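The lid is open at about 0.177 rad (about 29.5 mm) and the pads hold the blade. The white line at (385,250) still points to the three-dot row at (355,235). The tin, PSU and driver are undisturbed.

```bash
python3 -c "
from bench import r
print(r.hand_in())"
```

```text
the job is handed in; nothing more can be done
None
```

The job is handed in: the vent collar is at setting 3, the seal is broken, and the lid is held still about 29.5 mm open with the pull still gripped. The flux tin, power supply and screwdriver were left where they were.

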